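# Trial-press a freshly cast hand stamp

## Robot

A 7-joint arm with a two-finger parallel gripper is mounted at the origin on the work surface. World frame = base frame: x ahead of the robot, y to its left, z up, the work surface at z = 0. Lengths are in m, angles in rad, forces in N, time in s.
With the tool pointing down it reaches from about 0.4 to 0.9 m from the base axis. Payload 5.5 kg.
Tool frame: the origin (TCP) lies midway between the tips of the shut fingers; the grasp point (between the pads) lies 19 mm behind it (manip.grip_depth is the distance from the TCP to the grasp point, in m); z points along the fingers, x is the direction in which the jaws open and shut, and the axes are right-handed (so a half turn about z gives the same grasp; the last joint's range is limited). The gripper opens to 92 mm and grips with 3 to 60 N. Pads are 19 mm wide; open, the fingers measure 130 mm over their backs; the gripper's body (75 mm by 190 mm) begins 47 mm behind the grasp point.
Start: joints at [1.472, 0.501, -0.427, 1.55, 0.221, 1.138, -0.21], TCP at [0.23, -0.608, 0.198] pointing down, gripper open.
Joint ranges: [-2.88, 2.88], [-0.31, 2.03], [-1.54, 1.56], [0.2, 2.42], [-1.41, 4.55], [0.19, 2.02], [-2.57, 2.57]. Speed limits (rad/s): [2.57, 2.57, 3.14, 3.14, 3.14, 3.14, 3.14].

## Interface

Orientations are given as a unit quaternion [x, y, z, w].
In Python, from bench import manip, effector, viewer gives the robot as it stands. Calls block until the motion is done:
- manip.move_pose(position, orientation): joint-space move of the TCP to a pose.
- manip.servo_line(position, ori=None, vel=0.15): straight line of the TCP; ori=None keeps the orientation; vel is the mean speed in m/s.
- manip.movej(angles): joint-space move.
- effector.open_jaws() and effector.close(f_grip=None): open the fingers fully, or close them until they stop; f_grip is the grip in N (None keeps the last).
- manip.sleep(seconds).
- manip.solve_ik(position, orientation): joint angles nearest the present ones, or None.
- viewer.get_image(name): name is "scene" or "side" or "wrist"; returns the picture (384x512x3 uint8, red, green, blue); there is no depth.
- viewer.get_calibration(name): a dict with "vfov" (degrees; the focal length in pixels is half the picture's height over the tangent of half this angle, whatever the lens; pixels are square), "cx", "cy" (the principal point, pixels), "eye" and "attitude" of the camera in the world. Camera axes: x right, y down, z forward; pixel columns grow to the right and rows downward; lengths in m; the calibration is good to about 2 mm. The wrist camera is an equidistant fisheye: a pixel r from the principal point sees the ray r / f radians off the axis. A picture is of the moment at which its call begins: read the wrist's pose just before it. get_calibration takes no time and is no camera call; for the wrist camera it gives the pose at the moment of the call.
A pose or a line that the arm cannot do raises manip.PlanningError and nothing moves.
- manip.hand_in(): hands the job in, once; it reports no verdict.
Readings, each from a call of its own:
- manip.current_clock(): time.
- manip.current_q(): joint angles.
- manip.current_joint_velocities(): joint speeds.
- manip.current_tau(): joint torques, N m.
- manip.current_tool_pos(): TCP position.
- manip.current_tcp_rot(): TCP orientation.
- manip.current_force(): force on the tool from outside, world axes, zero at the start.
- manip.current_wrist_torque(): the same for the moment, N m.
- manip.current_finger_gap(): finger opening in m.
Only numpy, scipy, OpenCV 4.12 (cv2) and the standard library are available. Lean on these libraries where they do the work, as an engineer would, in place of code of your own. Each camera call takes 0.05 s, during which the arm holds its last target. There are 200 camera calls.

## Task

Lift the yellow cast stamp out of its mould and press it, face down, lightly on the yellow mark of the sloping sprung plate: centred on the mark and turned in line with it, square to the slope, with about 5 N so that the plate sinks roughly 5 mm and never more than a gentle push. Finish while still gripping the stamp and pressing it there; do not put it down or let go. Leave the blue stamp, the amber jar, the red jar and the brush where they are.

Things in the scene. Friction and masses are not known exactly. Their poses are not given: they have to be found in the camera images.
- yellow_stamp_mid (a point): Centre, half-way up, of the loose yellow cast hand stamp (about 80 g, 56 mm tall), upright in mould_a's cavity. Foot: 30 (x) x 44 (y) x 16 mm high block; its flat underside, 28 mm below this point, is the printing face. On it an upright centred grip 18 mm thick (x), 32 mm long (y), from 16 to 56 mm above the face, clear above the mould. z points from face up the grip. A half turn looks the same.
- mould_a: White block mould, fixed, 90 (x) x 110 (y) x 24 mm high, origin at the centre of its underside; an open cavity 33 x 47 mm, 14 mm deep, in the middle of its top holds the yellow stamp loosely (the stamp's foot stands 2 mm proud). Its place differs every time.
- mark (a point): Centre of the yellow 38 x 52 mm rectangle with black border (46 x 60 in all) on the white sprung plate (150 x 140 mm) of a fixed wooden stand, 76 mm above the table; moves with the plate. z: the plate's outward normal, 0.30 rad off vertical, leaning towards the robot's side. y: level, the mark's long direction (the stamp's y goes along it, either way round). x: up the slope.
- plate (a joint): How far the sprung plate is pushed in along its normal, m: 0 at rest, stop at 0.012. A spring pushes back with about 0.9 N per mm (some 5 N at 5 mm).
- blue_stamp_mid (a point): Centre of a blue stamp of the same shape and size, standing in a second white mould of the same kind (fixed). To be left alone.
- amber_jar: Amber glass jar with metal lid, closed, 60 mm across, 85 mm high; origin at the centre of its underside. To be left alone.
- red_jar: Red jar with metal lid, closed, same size; origin at the centre of its underside. To be left alone.
- brush: Paint brush lying on the table. To be left alone.
Mind the look-alikes: they are no part of the job. Of the things like the part that bears yellow_stamp_mid, leave any that is black or green; of the rest the smaller one is meant.

How it is judged:
By the outcome, as a careful person would: the job done as asked, in the order asked, and still so for the second after the job is handed in, while the arm keeps its last pose, push and grip.
It also fails if it takes over 38 s, if anything falls off the work surface, if the arm or the gripper's body presses on something with over 40 N, if the wrist force passes 120 N, or if a joint passes its speed limit or range.

## Working session

There is one attempt and no reset: what is moved stays moved. The work goes in short steps, each a Python script; the robot and the scene stay as the last script left them, time stands still between calls to the robot, and variables do not carry over. Pictures are saved under pics/ and viewed, about 8 in all and at most 12, crops included, and the job is handed in when it is done.

```bash
mkdir -p pics; ls
python3 - <<'E'
from bench import manip, effector, viewer
import cv2, numpy as np
ims=[]
for n in ["scene","side","wrist"]:
    c=viewer.get_calibration(n); print(n,c)
    im=viewer.get_image(n)[:,:,::-1]; cv2.imwrite(f"pics/{n}0.png",im); ims.append(im)
cv2.imwrite("pics/all0.png",cv2.resize(np.vstack(ims[:2]),(800,1200))[:, :])
print(manip.current_clock(),manip.current_tool_pos(),manip.current_tcp_rot(),manip.current_force())
E
```

```text
pics
scene {'vfov': 45.16049529668665, 'cx': 246.89814278958016, 'cy': 190.83064298244497, 'eye': array([ 1.05143715, -0.09504743,  0.98354835]), 'attitude': array([ 0.8150616 ,  0.51675676, -0.13768548, -0.22288954])}
side {'vfov': 55.369295942697, 'cx': 252.09568437852246, 'cy': 188.81287968837185, 'eye': array([0.2697324 , 0.77197107, 0.5896657 ]), 'attitude': array([-0.18288743,  0.87559172, -0.43493218,  0.10356309])}
wrist {'vfov': 65.70646984690485, 'cx': 255.90136007662767, 'cy': 189.6175849233171, 'eye': array([ 0.30399073, -0.57978174,  0.38345204]), 'attitude': array([ 0.81410491, -0.56236023, -0.08277735,  0.11887842])}
0.15 [ 0.22982949 -0.60741144  0.19761158] [ 8.22783336e-01 -5.68354678e-01 -5.84475294e-04 -4.47446643e-04] [-0.00414629 -0.27141676  0.34216935]
```

View pics/scene0.png

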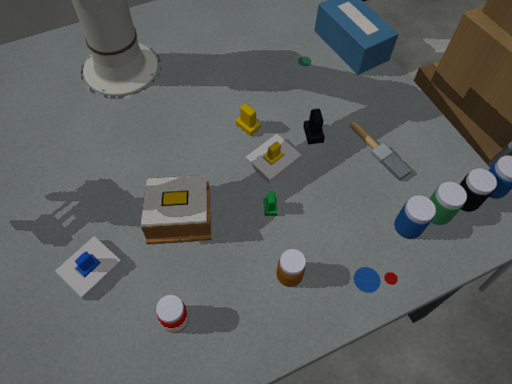

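View pics/side0.png

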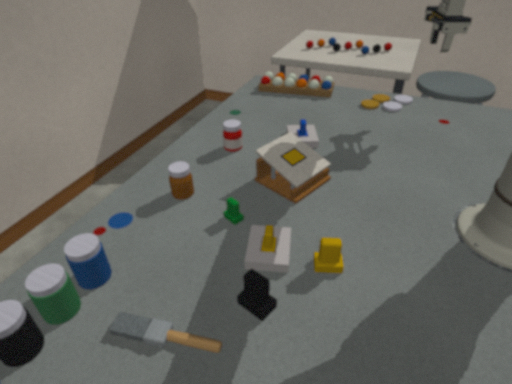

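Scene view: there is a yellow stamp in a white mould at (274,153), a larger loose yellow one at (248,120), a black one at (315,127), a green one at (271,204) and a blue one in the second mould. The mark is at (176,198). The one in the mould is the smaller of the two yellows, so it fits. I'll confirm it in a crop and measure at the same time.

```bash
cat > h.py <<'E'
import cv2, numpy as np
from scipy.spatial.transform import Rotation as R
from bench import manip, effector, viewer
def ray(c,uv,fish=False):
    f=192/np.tan(np.radians(c['vfov'])/2)
    d=(np.atleast_2d(uv).astype(float)-[c['cx'],c['cy']])/f
    if fish:
        r=np.linalg.norm(d,axis=1,keepdims=True)+1e-12
        v=np.hstack([d/r*np.sin(r),np.cos(r)])
    else: v=np.hstack([d,np.ones((len(d),1))])
    v/=np.linalg.norm(v,axis=1,keepdims=True)
    return R.from_quat(c['attitude']).apply(v)
def onplane(c,uv,p0,n,fish=False):
    d=ray(c,uv,fish); t=((np.asarray(p0)-c['eye'])@n)/(d@n)
    return c['eye']+t[:,None]*d
def onz(c,uv,z,fish=False): return onplane(c,uv,[0,0,z],np.array([0,0,1.]),fish)
def tri(c1,u1,c2,u2):
    d1,d2=ray(c1,u1)[0],ray(c2,u2)[0]
    s=np.linalg.lstsq(np.c_[d1,-d2],c2['eye']-c1['eye'],rcond=None)[0]
    a,b=c1['eye']+s[0]*d1,c2['eye']+s[1]*d2
    return (a+b)/2,np.linalg.norm(a-b)
def mask(im,lo,hi):
    return cv2.inRange(cv2.cvtColor(im,cv2.COLOR_RGB2HSV),np.array(lo),np.array(hi))
def blobs(m,amin=30):
    cs=[c for c in cv2.findContours(m,cv2.RETR_EXTERNAL,cv2.CHAIN_APPROX_NONE)[0] if cv2.contourArea(c)>amin]
    return cs
E
python3 - <<'E'
from h import *
cal={n:viewer.get_calibration(n) for n in("scene","side")}
for n in cal:
    im=cv2.imread(f"pics/{n}0.png")[:,:,::-1].copy()
    for c in blobs(mask(im,[20,140,70],[35,255,255]),25):
        r=cv2.minAreaRect(c); print(n,np.round(r[0],1),np.round(r[1],1),cv2.contourArea(c),np.round(cv2.boxPoints(r),1).tolist())
    # white mould
    m=mask(im,[0,0,150],[180,60,255])
    for c in blobs(m,400):
        r=cv2.minAreaRect(c); print(n,'white',np.round(r[0],1),np.round(r[1],1),cv2.contourArea(c),np.round(cv2.boxPoints(r),1).tolist())
a=cv2.imread("pics/scene0.png")[90:230,140:340]; b=cv2.imread("pics/side0.png")[120:290,220:360]
cv2.imwrite("pics/crop1.png",np.hstack([cv2.resize(a,(440,308),interpolation=2),cv2.resize(b,(254,308),interpolation=2)]))
E
```

```text
scene [174.5 198. ] [12. 23.] 246.0 [[163.0, 192.0], [186.0, 192.0], [186.0, 204.0], [163.0, 204.0]]
scene [273.5 153. ] [14.8 20.5] 213.5 [[261.0, 155.0], [275.5, 140.5], [286.0, 151.0], [271.5, 165.5]]
scene [248.1 119.4] [27.8 22.6] 439.0 [[230.1999969482422, 119.5], [244.3000030517578, 101.9000015258789], [266.0, 119.19999694824219], [251.89999389648438, 136.89999389648438]]
scene white [169.  307.5] [24.1 26.4] 498.0 [[151.8000030517578, 302.6000061035156], [175.39999389648438, 290.79998779296875], [186.1999969482422, 312.3999938964844], [162.60000610351562, 324.20001220703125]]
scene white [292. 260.] [22. 24.] 420.0 [[280.0, 249.0], [304.0, 249.0], [304.0, 271.0], [280.0, 271.0]]
scene white [ 87.5 265. ] [36.1 51.6] 690.0 [[56.5, 270.5], [93.0, 234.0], [118.5, 259.5], [82.0, 296.0]]
scene white [420.5 207.5] [23. 27.] 491.0 [[407.0, 196.0], [434.0, 196.0], [434.0, 219.0], [407.0, 219.0]]
scene white [451.5 193. ] [22. 27.] 461.0 [[438.0, 182.0], [465.0, 182.0], [465.0, 204.0], [438.0, 204.0]]
scene white [482.  179.5] [21. 26.] 429.0 [[469.0, 169.0], [495.0, 169.0], [495.0, 1
[... 488 characters left out ...]
4] 167.5 [[360.6000061035156, 102.19999694824219], [384.20001220703125, 90.4000015258789], [388.79998779296875, 99.5999984741211], [365.20001220703125, 111.4000015258789]]
side white [ 10.5 315. ] [30. 21.] 449.5 [[-0.0, 300.0], [21.0, 300.0], [21.0, 330.0], [0.0, 330.0]]
side white [ 44. 277.] [22.8 39.8] 681.5 [[21.5, 272.5], [59.29999923706055, 259.8999938964844], [66.5, 281.5], [28.700000762939453, 294.1000061035156]]
side white [ 81.  244.5] [21. 32.] 505.5 [[65.0, 234.0], [97.0, 234.0], [97.0, 255.0], [65.0, 255.0]]
side white [346.5  47.8] [144.6  33.8] 3967.0 [[272.79998779296875, 56.599998474121094], [276.5, 23.100000381469727], [420.20001220703125, 39.0], [416.5, 72.5999984741211]]
```

View pics/crop1.png

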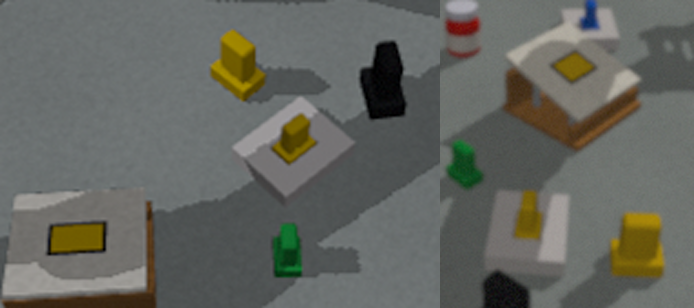

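The crop confirms it: the smaller yellow stamp sits in the white mould at (273,153). The larger one at (248,120) is loose. Next I'll get coarse positions and move the wrist camera above the mould.

Run:
```python
from h import *
S,D=viewer.get_calibration("scene"),viewer.get_calibration("side")
print('mark',tri(S,[174.5,198],D,[293.1,156.4]), 'stamp',tri(S,[273.5,153],D,[269.5,238.2]))
print('mark z.076',onz(S,[[174.5,198],[163,198],[186,198]],.076),onz(D,[293.1,156.4],.076))
print('stamp',onz(S,[273.5,153],.045),onz(D,[269.5,238.2],.045))
c=viewer.get_calibration("wrist"); Rt=R.from_quat(manip.current_tcp_rot())
print('cam in tool',Rt.inv().apply(c['eye']-manip.current_tool_pos()),Rt.inv().apply(R.from_quat(c['attitude']).apply([0,0,1])))
# plate corners from crop1 : scene scale 2.2 off(140,90); side scale 1.811 off (220,120)
sc=np.array([[15,192],[143,189],[145,290],[5,262]])/2.2+[140,90]
print(onz(S,sc,.076))
sd=np.array([[573,108+0],[508,55],[638,76],[575,10]],float); sd[:,0]-=440; sd=sd/1.811+[220,120]
print(sd,onz(D,sd,.076))
p=np.array([.30,0,0])
for yaw in np.arange(-3,3.1,.5):
    q=(R.from_euler('z',yaw)*R.from_quat([1,0,0,0])).as_quat()
    X=tri(S,[273.5,153],D,[269.5,238.2])[0]; 
    print(round(yaw,1),manip.solve_ik([X[0],X[1],.25],q) is not None,end=' ')
```

```text
mark (array([ 0.51993527, -0.01859311,  0.07579414]), np.float64(0.0010123636704952742)) stamp (array([0.47900906, 0.25318888, 0.0368238 ]), np.float64(0.005579438676198128))
mark z.076 [[ 0.52056184 -0.01837283  0.076     ]
 [ 0.50955166 -0.04182354  0.076     ]
 [ 0.53157575  0.00508581  0.076     ]] [[ 0.51954814 -0.01884603  0.076     ]]
stamp [[0.48652037 0.25152043 0.045     ]] [[0.47404323 0.25861638 0.045     ]]
cam in tool [ 0.00019024 -0.07916552 -0.18596804] [5.76049579e-04 2.86726839e-01 9.58012206e-01]
[[ 0.441693   -0.05667896  0.076     ]
 [ 0.4954069   0.06662361  0.076     ]
 [ 0.60596755  0.02249537  0.076     ]
 [ 0.51669375 -0.09326075  0.076     ]]
[[293.44008835 179.63556046]
 [257.54831585 150.36996135]
 [329.33186085 161.96576477]
 [294.54445058 125.52181115]] [[ 0.48414306  0.08079808  0.076     ]
 [ 0.61880944 -0.01177523  0.076     ]
 [ 0.42481045 -0.02831996  0.076     ]
 [ 0.57328081 -0.18710412  0.076     ]]
-3.0 True -2.5 True -2.0 True -1.5 True -1.0 True -0.5 True 0.0 True 0.5 True 1.0 True 1.5 True 2.0 True 2.5 True 3.0 True
```

```bash
cat >> h.py <<'E'
def down(a): return R.from_euler('z',a)*R.from_quat([1,0,0,0])
E
python3 - <<'E'
from h import *
q0=np.array(manip.current_q())
for a in (-.43,-.43+np.pi):
    for p in ([.52,-.019,.22],[.479,.253,.16]):
        print(a,p,np.round(manip.solve_ik(p,down(a).as_quat()),2))
a=-.43
if np.abs(manip.solve_ik([.52,-.019,.22],down(a).as_quat())-q0).max()>np.abs(manip.solve_ik([.52,-.019,.22],down(a+np.pi).as_quat())-q0).max(): a+=np.pi
for i,p in enumerate(([.52,-.019,.22],[.479,.253,.16])):
    manip.move_pose(p,down(a).as_quat())
    c=viewer.get_calibration("wrist"); im=viewer.get_image("wrist"); cv2.imwrite(f"pics/w{i}.png",im[:,:,::-1]); np.save(f"w{i}.npy",c)
    print(manip.current_clock(),manip.current_tool_pos())
w=[cv2.imread(f"pics/w{i}.png") for i in (0,1)]
cv2.imwrite("pics/w01.png",cv2.resize(np.hstack(w),(800,300)))
for i,m in enumerate(w):
    for c in blobs(mask(m[:,:,::-1].copy(),[20,120,50],[35,255,255]),100):
        r=cv2.minAreaRect(c); print(i,np.round(r[0],1),np.round(r[1],1),cv2.contourArea(c),np.round(cv2.boxPoints(r),1).tolist())
E
```

```text
-0.43 [0.52, -0.019, 0.22] [ 0.88  0.42 -1.12  1.84  0.41  1.15 -0.81]
-0.43 [0.479, 0.253, 0.16] [ 0.29  0.55 -1.08  1.85  0.55  1.08 -1.43]
2.711592653589793 [0.52, -0.019, 0.22] [ 0.97  0.52 -1.29  1.83  0.54  1.21  2.22]
2.711592653589793 [0.479, 0.253, 0.16] [ 0.4   0.69 -1.3   1.85  0.73  1.19  1.56]
2.5417 [ 0.52009949 -0.02035687  0.21979712]
3.6833 [0.48028897 0.25103773 0.16000004]
0 [368.6 369.1] [28.5 11.7] 126.5 [[361.29998779296875, 355.6000061035156], [373.0, 354.3999938964844], [376.0, 382.70001220703125], [364.29998779296875, 383.8999938964844]]
0 [294.9 312.5] [  6.3 104.1] 316.5 [[242.8000030517578, 311.1000061035156], [346.79998779296875, 307.5], [347.1000061035156, 313.79998779296875], [243.0, 317.3999938964844]]
0 [431.3 297. ] [ 9.4 82. ] 392.0 [[390.0, 299.20001220703125], [470.8999938964844, 285.70001220703125], [472.5, 294.8999938964844], [391.6000061035156, 308.3999938964844]]
0 [404.1 270. ] [16.5 38.7] 236.0 [[389.0, 284.70001220703125], [404.0, 249.0], [419.20001220703125, 255.39999389648438], [404.20001220703125, 291.0]]
0 [110.8 266.5] [19.5 43.2] 366.
[... 1007 characters left out ...]
7] 250.5 [[389.79998779296875, 286.3999938964844], [396.8999938964844, 249.39999389648438], [414.5, 252.8000030517578], [407.29998779296875, 289.79998779296875]]
1 [110.8 266.5] [19.5 43.2] 361.5 [[100.19999694824219, 287.70001220703125], [101.9000015258789, 244.5], [121.4000015258789, 245.1999969482422], [119.69999694824219, 288.5]]
1 [162.  222.3] [32.2 55.5] 950.0 [[131.39999389648438, 231.89999389648438], [168.89999389648438, 191.0], [192.60000610351562, 212.6999969482422], [155.10000610351562, 253.60000610351562]]
1 [253.2 172.4] [42.  29.1] 1118.5 [[228.39999389648438, 166.3000030517578], [250.10000610351562, 147.0], [278.0, 178.39999389648438], [256.29998779296875, 197.6999969482422]]
```

View pics/w01.png

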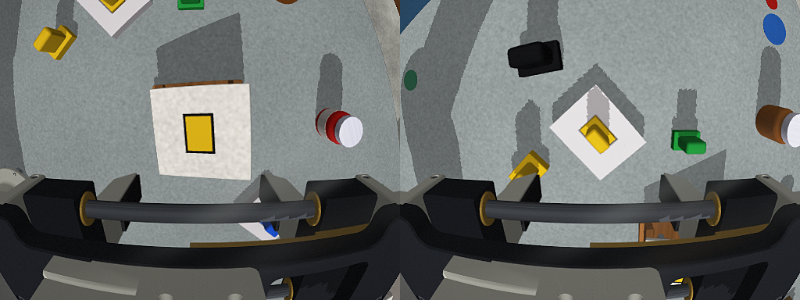

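```bash
cat > m.py <<'E'
from h import *
# mark
c=np.load("w0.npy",allow_pickle=True).item(); im=cv2.imread("pics/w0.png")[:,:,::-1].copy()
b=max([k for k in blobs(mask(im,[20,120,50],[35,255,255]),900) if 200<k[:,0,0].mean()<300],key=cv2.contourArea)[:,0,:]
n=np.array([0,0,1.]); ctr=np.array([0,0,.076])
for it in range(4):
    y=np.array([.42,.9,0]) if it==0 else y
    x=np.cross(y,n); x/=np.linalg.norm(x); y=np.cross(n,x)
    P=onplane(c,b,ctr,n,True); uv=np.c_[P@x,P@y].astype(np.float32)
    r=cv2.minAreaRect(uv); box=cv2.boxPoints(r); o=P[0]-x*(P[0]@x)-y*(P[0]@y)
    ctr=o+x*r[0][0]+y*r[0][1]
    e=[box[1]-box[0],box[2]-box[1]]; L=max(e,key=np.linalg.norm); y=x*L[0]+y*L[1]
    print('mark',ctr,np.linalg.norm(e,axis=1)); y[2]=0; y/=np.linalg.norm(y); y*=np.sign(y[1])
    up=np.cross(y,[0,0,1.]); n=np.array([0,0,np.cos(.3)])-up*np.sin(.3); ctr=onplane(c,[[0,0]],ctr,n,True)[0]*0+ctr
    print(' y',y,np.degrees(np.arctan2(y[1],y[0])),'n',n)
np.savez("mark.npz",c=ctr,y=y,n=n)
# mould + stamp
c=np.load("w1.npy",allow_pickle=True).item(); im=cv2.imread("pics/w1.png")[:,:,::-1].copy()
def rect(b,z,s):
    P=onz(c,b,z,True)[:,:2]; r=cv2.minAreaRect(P.astype(np.float32)); bx=cv2.boxPoints(r)
    e=[bx[1]-bx[0],bx[2]-bx[1]]; L=max(e,key=np.linalg.norm)
    print(s,np.round(r[0],4),np.round(np.linalg.norm(e,axis=1),4),np.degrees(np.arctan2(L[1],L[0]))%180)
hsv=cv2.cvtColor(im,cv2.COLOR_RGB2HSV); print(hsv[120:230:8,253].tolist())
m=mask(im,[0,0,170],[180,40,255])|mask(im,[20,120,50],[35,255,255])
b=min([k for k in blobs(m,2000)],key=lambda k:abs(k[:,0].mean(0)-[253,172]).sum())[:,0]; rect(b,.024,'mould')
for v in (150,180,200,215):
    for k in blobs(mask(im,[20,120,v],[35,255,255]),150):
        if abs(k[:,0].mean(0)-[253,172]).sum()<40: rect(k[:,0],.066,f'top{v}')
o=im[:,:,::-1].copy(); cv2.drawContours(o,[b[:,None]],-1,(0,0,255),1)
cv2.imwrite("pics/c2.png",np.hstack([cv2.resize(o[90:250,180:330],(600,600),interpolation=cv2.INTER_NEAREST)]))
E
python3 m.py
```

```text
mark [ 0.52061062 -0.01876285  0.076     ] [0.0550012  0.03768258]
 y [ 0.35941473  0.93317793 -0.        ] 68.93574313634205 n [-0.27577294  0.10621431  0.95533649]
mark [ 0.52037987 -0.01842329  0.07589564] [0.05318156 0.03970546]
 y [ 0.35941473  0.93317793 -0.        ] 68.93574313634205 n [-0.27577294  0.10621431  0.95533649]
mark [ 0.52037987 -0.01842329  0.07589564] [0.05318156 0.03970546]
 y [ 0.35941473  0.93317793 -0.        ] 68.93574313634205 n [-0.27577294  0.10621431  0.95533649]
mark [ 0.52037987 -0.01842329  0.07589564] [0.05318156 0.03970546]
 y [ 0.35941473  0.93317793 -0.        ] 68.93574313634205 n [-0.27577294  0.10621431  0.95533649]
[[0, 6, 171], [160, 5, 167], [168, 8, 168], [0, 6, 170], [23, 248, 116], [23, 225, 164], [22, 230, 112], [25, 224, 232], [25, 228, 233], [24, 244, 229], [160, 3, 230], [160, 3, 229], [0, 3, 231], [160, 3, 230]]
mould [0.4794 0.2545] [0.1117 0.0912] 107.04553
top150 [0.4797 0.2552] [0.0301 0.0162] 108.818596
top150 [0.484  0.2635] [0.0382 0.0252] 107.32463
top180 [0.4793 0.2548] [0.0293 0.0153] 106.68899
top200 [0.479  0.2544] [0.0283 0.0144] 106.35906
top215 [0.479  0.2544] [0.0272 0.0133] 105.81338
```

View pics/c2.png

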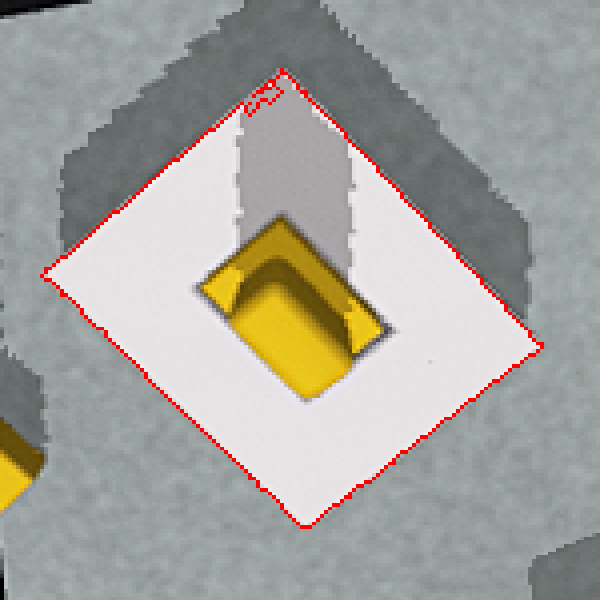

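Mould centre is (0.4794, 0.2545) and its long axis is at 107.0°. The grip top agrees to within 1 mm. Next I'll check clearance to the larger yellow stamp, and refine the mark's direction from the plate outline.

Run:
```python
from h import *
c=np.load("w1.npy",allow_pickle=True).item(); im=cv2.imread("pics/w1.png")[:,:,::-1].copy()
k=max([k for k in blobs(mask(im,[20,120,50],[35,255,255]),500) if k[:,0,0].mean()<200],key=cv2.contourArea)[:,0]
S=viewer.get_calibration("scene"); D=viewer.get_calibration("side")
print('big',tri(S,[248.1,119.4],D,[328,255]))
im=cv2.imread("pics/scene0.png")[:,:,::-1].copy()
for k in blobs(mask(im,[20,140,70],[35,255,255]),25):
  for z in (0,.06):
    if cv2.contourArea(k)>400:
        P=onz(S,k[:,0],z)[:,:2]-[.4794,.2545]; t=np.radians(17.05); u=P@[np.cos(t),np.sin(t)]; v=P@[-np.sin(t),np.cos(t)]
        print('rel stamp axes z',z,'x',u.min(),u.max(),'y',v.min(),v.max())
# black, green relative
for nm,p in(('black',[315,138]),('green',[271,210])): 
    P=onz(S,p,0.0)[0,:2]-[.4794,.2545]; print(nm,P@[np.cos(t),np.sin(t)],P@[-np.sin(t),np.cos(t)])
M=np.load("mark.npz"); n,y,ctr=M['n'],M['y'],M['c']; x=np.cross(y,n)
c=np.load("w0.npy",allow_pickle=True).item(); im=cv2.imread("pics/w0.png")[:,:,::-1].copy()
m=mask(im,[0,0,185],[180,45,255]); m=cv2.morphologyEx(m,cv2.MORPH_CLOSE,np.ones((3,3)))
b=min(blobs(m,3000),key=lambda k:abs(k[:,0].mean(0)-[254,170]).sum())[:,0]
P=onplane(c,b,ctr,n,True)-ctr; u,v=P@x,P@y
print('plate',u.min(),u.max(),v.min(),v.max())
for nm,a,bb,val in(('hi',v,u,u.max()),('lo',v,u,u.min()),('l',u,v,v.min()),('r',u,v,v.max())):
    s=(abs(bb-val)<.006)&(abs(a)<.055); s2=s
    p=np.polyfit(a[s],bb[s],1); print(nm,s.sum(),np.degrees(np.arctan(p[0])),p[1])
# yellow mark edges
b=max([k for k in blobs(mask(im,[20,120,50],[35,255,255]),900) if 200<k[:,0,0].mean()<300],key=cv2.contourArea)[:,0,:]
P=onplane(c,b,ctr,n,True)-ctr; u,v=P@x,P@y
for nm,a,bb,val,l in(('hi',v,u,.0195,.02),('lo',v,u,-.0195,.02),('l',u,v,-.026,.014),('r',u,v,.026,.014)):
    s=(abs(bb-val)<.004)&(abs(a)<l); p=np.polyfit(a[s],bb[s],1); print('mark',nm,s.sum(),np.degrees(np.arctan(p[0])),p[1])
print(manip.current_q())
```

```text
big (array([0.35241581, 0.24466956, 0.03079879]), np.float64(0.002432273397391825))
rel stamp axes z 0 x -0.19013028193920442 -0.09712021154908658 y 0.009867789415951234 0.08009350166795609
rel stamp axes z 0.06 x -0.15142126324019797 -0.06408514289462869 y -0.021352463670999734 0.04458922663059204
black 0.023946715808485848 0.13411616780855007
green 0.10119050557122572 -0.10202686724729067
plate -0.07402738611876702 0.07503422227616845 -0.06947062854553926 0.06942336790983047
hi 98 -0.02796683775764674 0.0745639977371567
lo 86 -0.09439295331938193 -0.07296359326765502
l 87 -0.10929009649142046 -0.06869441000277249
r 94 0.026632578895852774 0.06880444130905004
mark hi 35 0.6696158300290925 0.019242574749899592
mark lo 34 -0.2883665344998438 -0.019277591166091894
mark l 23 -1.873436929306738 -0.026025514222279545
mark r 24 -0.521727690715564 0.02625219817520688
[ 0.27083213  0.52872785 -1.04482372  1.84833568  0.5215402   1.07057652
 -1.41026479]
```

Run:
```python
from h import *
q=down(np.radians(17.05)).as_quat(); print(manip.solve_ik([.4794,.2546,.1],q))
manip.move_pose([.4794,.2546,.10],q)
manip.servo_line([.4794,.2546,.031],vel=.1)
print(manip.current_tool_pos(),manip.current_force())
effector.close(30); print('gap',manip.current_finger_gap(),manip.current_tool_pos(),manip.current_force())
manip.servo_line([.4794,.2546,.15],vel=.1)
manip.sleep(.2)
print('gap',manip.current_finger_gap(),manip.current_tool_pos(),manip.current_force(),manip.current_clock())
np.save("w2.npy",viewer.get_calibration("wrist"))
cv2.imwrite("pics/w2.png",viewer.get_image("wrist")[:,:,::-1]);
cv2.imwrite("pics/s2.png",viewer.get_image("side")[:,:,::-1])
a=cv2.imread("pics/w2.png")[100:300,150:350];b=cv2.imread("pics/s2.png")[120:300,180:380]
cv2.imwrite("pics/c3.png",np.hstack([cv2.resize(a,(400,400)),cv2.resize(b,(400,400))]))
```

```text
[ 0.29751748  0.69433309 -1.12921994  1.89191482  0.73272731  1.04484603
 -0.84854702]
[0.47948925 0.25513518 0.031215  ] [-0.32734814  0.02816559 -0.03294552]
gap 0.01761110270628581 [0.47932735 0.25458032 0.03095333] [ 0.28693217 -0.83258717 -0.23840554]
gap 0.01759187120580566 [0.47910874 0.25453196 0.14955016] [ 0.09399237  0.51892124 -1.91560973] 7.8083
```

View pics/c3.png

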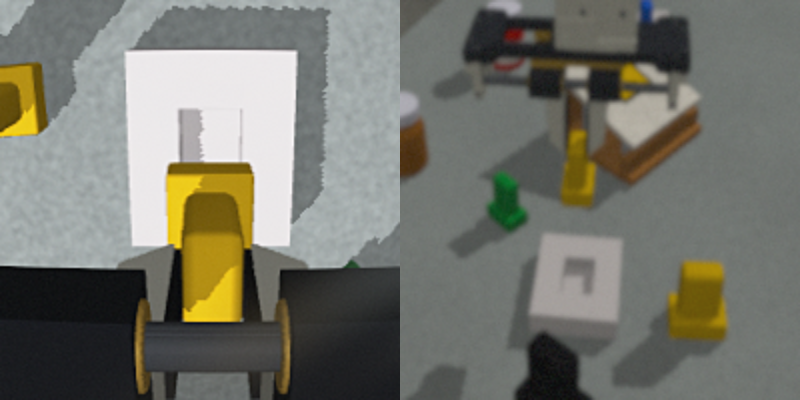

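Stamp is held clear of the mould and looks upright; the foot's front face spans about x 234–276 and rows 182–188 in the wrist picture. I'll check how it sits in the hand, then go above the mark.

Run:
```python
from h import *
c=np.load("w2.npy",allow_pickle=True).item(); im=cv2.imread("pics/w2.png")[:,:,::-1].copy()
T=R.from_quat(manip.current_tcp_rot()); p=manip.current_tool_pos()
m=mask(im,[20,120,30],[35,255,255])
b=[k for k in blobs(m,800) if 200<k[:,0,0].mean()<300][0][:,0]
lo=p+T.apply([0,0,.021])
P=T.inv().apply(onplane(c,b,lo,T.apply([0,0,1.]),True)-p)
s=b[:,1]<b[:,1].min()+2; print('face edge y',P[s,1].mean(),P[s,1].std(),'slope',np.degrees(np.polyfit(P[s,0],P[s,1],1)[0]),b[:,1].min())
s=(b[:,1]<b[:,1].min()+4); print('x',P[s,0].min(),P[s,0].max())
v=cv2.cvtColor(im,cv2.COLOR_RGB2HSV)[:,:,2]; print(v[178:196,238].tolist(),v[178:196,270].tolist())
M=np.load("mark.npz"); n,y,ctr=M['n'],M['y'],M['c']; x=np.cross(y,n)
Rf=R.from_matrix(np.c_[x,-y,-n]); tcp=ctr+n*.021
for h in (.08,.02,0,-.005): print(h,manip.solve_ik(tcp+n*h,Rf.as_quat()))
print(tcp,n)
```

```text
face edge y 0.09139306009243195 0.0005722877634421519 slope 3.734127385181736 300
x -0.12536167210705357 0.12058726891431228
[243, 246, 255, 165, 111, 111, 114, 112, 117, 184, 228, 239, 238, 237, 236, 237, 237, 238] [202, 202, 222, 149, 108, 112, 116, 113, 125, 185, 184, 180, 181, 181, 181, 181, 184, 180]
0.08 [ 1.02611228  0.20593163 -1.26754674  2.19441921  0.57141595  0.70577119
 -0.98540568]
0.02 [ 0.80924183  0.35221678 -1.06850093  2.21591341  0.83159488  0.65104274
 -1.21229306]
0 [ 0.74478956  0.38972477 -0.99821893  2.21912225  0.90101912  0.6266209
 -1.2709765 ]
-0.005 [ 0.72885076  0.39856448 -0.98021466  2.2196152   0.91753373  0.62004362
 -1.28492087]
[ 0.51458864 -0.01619279  0.09595771] [-0.27577294  0.10621431  0.95533649]
```

Run:
```python
from h import *
c=np.load("w2.npy",allow_pickle=True).item(); im=cv2.imread("pics/w2.png")[:,:,::-1].copy()
T=R.from_quat(manip.current_tcp_rot()); p=manip.current_tool_pos(); z=T.apply([0,0,1.])
for uv,d in(([255,181.2],.021),([255,186.8],.005)): print(T.inv().apply(onplane(c,uv,p+z*d,z,True)-p))
row=mask(im,[20,120,30],[35,255,255])[184]; xs=np.flatnonzero(row[200:310])+200; print(xs.min(),xs.max())
print(T.inv().apply(onplane(c,[[xs.min()-.5,184],[xs.max()+.5,184]],p+z*.013,z,True)-p))
# go above the mark
M=np.load("mark.npz"); n,y,ctr=M['n'],M['y'],M['c']; x=np.cross(y,n)
q=R.from_matrix(np.c_[x,-y,-n]).as_quat(); tcp=ctr+n*.021
manip.move_pose(tcp+n*.06,q); manip.sleep(.3)
print('f0',manip.current_force(),manip.current_tool_pos()-(tcp+n*.06),manip.current_finger_gap(),manip.current_clock())
manip.servo_line(tcp+n*.006,vel=.06); manip.sleep(.4)
e=manip.current_tool_pos()-tcp; print('f1',manip.current_force(),manip.current_force()@n,e@x,e@y,e@n,manip.current_clock())
print('rot err deg',np.degrees((R.from_quat(manip.current_tcp_rot())*R.from_quat(q).inv()).as_rotvec()))
np.save("w3.npy",viewer.get_calibration("wrist"))
im=viewer.get_image("wrist")[:,:,::-1]; cv2.imwrite("pics/w3.png",im)
b=viewer.get_image("side")[:,:,::-1];cv2.imwrite("pics/s3.png",b)
cv2.imwrite("pics/c4.png",np.hstack([cv2.resize(im[100:250,180:330],(400,400)),cv2.resize(b[90:210,230:350],(400,400))]))
```

```text
[[ 0.00081537 -0.02170671  0.021     ]]
[[ 0.00087801 -0.02213468  0.005     ]]
234 274
[[-0.01410436 -0.02185042  0.013     ]
 [ 0.01439512 -0.02185191  0.013     ]]
f0 [ 0.30458911 -0.83009394 -1.25903492] [3.63659242e-04 1.30016357e-03 2.75149081e-05] 0.017686581847212998 9.225
f1 [ 0.11733293 -0.13930741 -1.2217571 ] -1.2143428230624471 0.00018716325358669825 -9.790767214224512e-05 0.006125540104147594 10.675
rot err deg [-0.01302371 -0.01914305 -0.00934962]
```

View pics/c4.png

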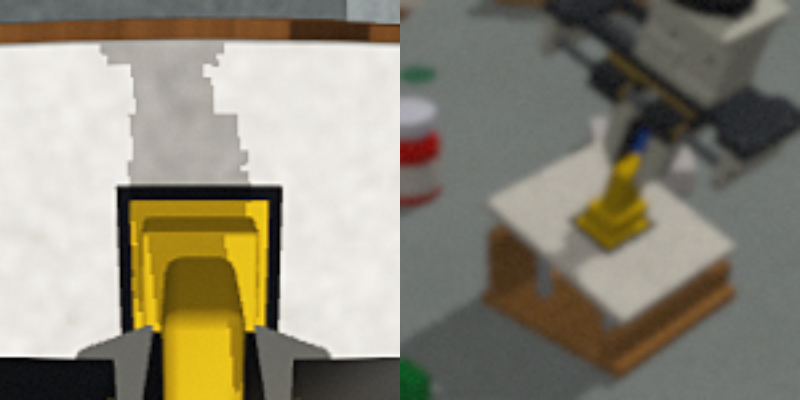

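The stamp sits just above the mark, inside the yellow with even margins and parallel edges. I'll check the offset numerically, then press in small steps while reading the force.

Run:
```python
from h import *
c=np.load("w3.npy",allow_pickle=True).item()
T=R.from_quat(manip.current_tcp_rot()); p=manip.current_tool_pos(); z=T.apply([0,0,1.])
print('mark edges',np.round(T.inv().apply(onplane(c,[[229.1,185],[280.9,185],[255,174.6]],p+z*.027,z,True)-p),4).tolist())
print('foot edges',np.round(T.inv().apply(onplane(c,[[234.4,181.4],[276.9,181.4]],p+z*.021,z,True)-p),4).tolist())
M=np.load("mark.npz"); n,y,ctr=M['n'],M['y'],M['c']; x=np.cross(y,n); tcp=ctr+n*.021
f0=np.mean([(manip.sleep(.03),manip.current_force())[1] for _ in range(8)],0)
for h in (.003,.0015,.0005,-.0005,-.0015,-.0025,-.0035,-.0045,-.0055,-.0065):
    manip.servo_line(tcp+n*h,vel=.01); manip.sleep(.15)
    f=np.mean([(manip.sleep(.03),manip.current_force())[1] for _ in range(6)],0)-f0
    e=manip.current_tool_pos()-tcp
    print(h,'F',np.round([f@x,f@y,f@n],2),'e mm',np.round([e@x*1e3,e@y*1e3,e@n*1e3],2),round(manip.current_clock(),2))
    if f@n>4.3: break
```

```text
mark edges [[-0.0186, -0.0182, 0.027], [0.02, -0.0182, 0.027], [0.0007, -0.0262, 0.027]]
foot edges [[-0.0141, -0.0226, 0.021], [0.0165, -0.0226, 0.021]]
0.003 F [ 0.2  -0.24 -0.24] e mm [0.05 0.01 3.03] 11.84
0.0015 F [0.14 0.19 0.08] e mm [0.03 0.01 1.52] 12.49
0.0005 F [ 0.36  0.24 -0.49] e mm [-0.    0.01  0.52] 13.09
-0.0005 F [-0.57 -0.16  1.1 ] e mm [ 0.04  0.04 -0.48] 13.69
-0.0015 F [-0.53 -0.3   2.12] e mm [-0.    0.08 -1.48] 14.29
-0.0025 F [-0.47 -0.15  3.29] e mm [ 0.06  0.03 -2.47] 14.89
-0.0035 F [-0.68  0.16  3.71] e mm [ 0.02  0.01 -3.5 ] 15.49
-0.0045 F [-0.73 -0.43  4.96] e mm [ 0.02  0.05 -4.48] 16.09
```

It reads about 5 N at roughly 5 mm of sink, with contact near +0.5 mm. One last look before handing in.

Run:
```python
from h import *
f=np.mean([(manip.sleep(.03),manip.current_force())[1] for _ in range(15)],0); n=np.load("mark.npz")['n']
print('F.n raw (baseline about -1.2)',f@n,'gap',manip.current_finger_gap(),manip.current_clock())
im=viewer.get_image("wrist")[:,:,::-1]; b=viewer.get_image("side")[:,:,::-1]
v=cv2.cvtColor(im,cv2.COLOR_BGR2HSV)[:,:,2]; print(v[172:196,238].tolist(),v[172:196,270].tolist())
cv2.imwrite("pics/c5.png",np.hstack([cv2.resize(im[100:250,180:330],(400,400)),cv2.resize(b[90:210,230:350],(400,400))]))
```

```text
F.n raw (baseline about -1.2) 3.6098034704626425 gap 0.017370441050599667 16.5917
[22, 13, 15, 17, 17, 109, 177, 174, 177, 126, 103, 109, 112, 108, 115, 174, 176, 169, 173, 172, 170, 171, 169, 169] [22, 11, 17, 21, 18, 128, 175, 171, 177, 122, 107, 110, 112, 107, 116, 176, 219, 235, 231, 231, 231, 231, 231, 231]
```

View pics/c5.png

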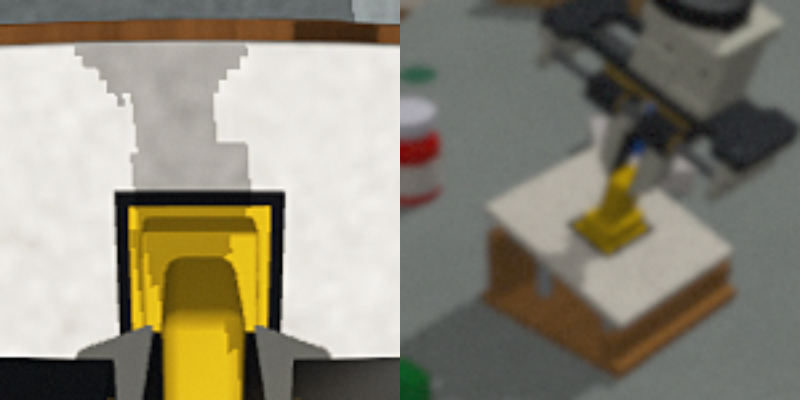

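The margins are even (about 4 mm at the far edge), the edges are parallel, and the stamp hasn't slipped in the hand (its edge is still at row 181). The net push is about 4.8 N, so I'm handing in.

```bash
python3 -c "
from bench import manip
manip.hand_in(); print(manip.current_clock())"
```

```text
the job is handed in; nothing more can be done
the job is handed in; nothing more can be done
```

I lifted the smaller yellow stamp out of its mould and pressed it face down on the yellow mark. I handed the job in at about 16.6 s on the robot's clock (limit 38 s), still gripping and pressing.

**Last checks:**
- **Push:** the net force along the slope's normal was about 4.8–5 N. I estimate the plate sank about 5 mm, from the tool's travel after first contact. The plate joint itself gave no reading.
- **Position:** the tool was within 0.1 mm of its target. In the wrist picture the stamp's edges lay parallel to the mark. The margin at the far short edge was about 4 mm, as it should be.
- **Squareness:** the tool was within about 0.03° of its target orientation just before the press; I did not read it again under load.
- **Grip:** the stamp had not slipped in the hand (gap 17.4 mm).
- **Other items:** I did not move the blue stamp, the jars, the brush or the look-alikes. I took no full scene picture at the end to confirm they are where they were.

**Disagreements:**
- Two readings of the stamp's sideways centring in the hand differed by about 1 mm (0.15 mm and 1.2 mm off centre), which is near the limit of what the camera can resolve. The finer pre-press reading put it about 0.5 mm from the mark's centre, so I made no correction.
- The force reading drifted by roughly 0.5 N, so I measured the push against a baseline taken just above the plate.

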